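# Open the bench dust-extraction gate

## Task

Open the dust-extraction gate: with the fingertips push its red post along the L-shaped slot, from the yellow-marked leg to the corner, then round the corner and along the side leg fully home to the green-marked end, and leave it there. Only push the post, do not lift it, and leave everything else on the table and on the gate box undisturbed.

Things in the scene. Friction and masses are not known exactly. Their poses are not given: they have to be found in the camera images.
- gate: blue gate box fixed to the table, 220 x 200 mm (x, y), 60 mm tall; its flat aluminium top plate has an 18 mm wide L-shaped slot. Origin: centre of the underside. Its x axis runs along the slot's first leg, from the yellow mark (shut) to the corner, roughly away from the robot; its y axis along the side leg, from the corner to the green mark (open). A 46 mm hose stub sticks 60 mm out of its +x face
- gate_start (a point): centre of the post's axis at the yellow-marked end of the slot, on the top face of the plate; at (-60, -35) mm in the gate's x, y
- gate_corner (a point): the same at the corner of the slot; at (35, -35) mm in the gate's x, y
- gate_end (a point): the same at the green-marked end of the slot; at (35, 35) mm in the gate's x, y
- post_grip (a point): point on the red post's axis, 26 mm above the plate's top face when seated. The post is an upright cylinder 28 mm across from 2 to 50 mm above the plate (top 110 mm above the table), on a 14 mm pin that runs in the slot with 2 mm play each side. It stays upright, slides with about 2 N of friction each way and stays where it is left
- post (a joint): position of the post along the gate's x axis, m: 0 at the yellow-marked end (it starts between 0 and 25 mm), 0.095 at the corner and all along the second leg, where the slot's walls stop it
- post_cross (a joint): position of the post along the gate's y axis, m: 0 in the first leg, 0.070 at the green-marked end, where the slot's end stops it at 0.070 to 0.072
- post_lift (a joint): how far the post is pulled up, m: 0 when seated. It can be pulled up by 25 mm, which is not wanted, and drops back by its weight (about 0.3 kg); the pin never leaves the slot
- rubbing_stone: small brick-red rubbing stone, 55 x 35 x 22 mm, loose, lying on the gate box's top plate beside the slot. A bystander; origin at the middle of its underside
- bottle: yellow bottle standing beside the gate box, 62 mm across, 170 mm tall, loose. A bystander; origin at the middle of its underside
- mallet: hammer about 220 mm long lying on the table beside the gate box on its -y side, loose. A bystander; origin at the underside, handle towards its -x
- offcut: white marble offcut, 90 x 70 x 45 mm, loose on the table. A bystander; origin at the middle of its underside
- trefoil: white trefoil carving on a marble foot 100 x 50 mm, about 150 mm tall, loose on the table. A bystander; origin at the middle of its underside
- jar: glass jar with a steel lid, 70 mm across, 80 mm tall, loose on the table. A bystander; origin at the middle of its underside
- disc: orange grinding disc, 100 mm across, 12 mm thick, lying loose on the table. A bystander; origin at the middle of its underside

How it is judged:
By the outcome, as a careful person would: the job done as asked, in the order asked, and still so for the second after the job is handed in, with the robot touching nothing.
It also fails if it takes over 45 s, if anything falls off the work surface, if the arm or the gripper's body presses on something with over 40 N, if the wrist force passes 120 N, or if a joint passes its speed limit or range.

## Robot

A 6-joint arm with a two-finger parallel gripper is mounted at the origin on the work surface. World frame = base frame: x ahead of the robot, y to its left, z up, the work surface at z = 0. Lengths are in m, angles in rad, forces in N, time in s.
With the tool pointing down it reaches from about 0.25 to 0.725 m from the base axis. Payload 4 kg.
Tool frame: the origin (TCP) lies between the finger pads; the fingertips stand 8 mm ahead of it and the grasp point (between the pads) lies 11 mm behind it (bot.tip_reach is the distance from the TCP to the fingertips, in m); z points along the fingers, y is the line along which they close (so a half turn about z gives the same grasp; the last joint's range is limited). The gripper opens to 85 mm and grips with 20 to 120 N. Pads are 22 mm wide; open, the fingers measure 114 mm over their backs; the gripper's body (76 mm by 85 mm) begins 54 mm behind the grasp point. The pads swing forward as they close: fully open they stand 13 mm farther back than shut.
Start: joints at [1.303, 0.241, 0.005, 1.335, 0, 1.571], TCP at [0.132, 0.482, 0.239] pointing down, gripper open.
Joint ranges: [-2.72, 2.72], [-1.05, 1.87], [-1.09, 1.28], [-1.99, 2.15], [-1.42, 1.44], [-3.14, 3.14]. Speed limits (rad/s): [2.79, 2.79, 3.14, 3.14, 3.14, 3.14].

## Interface

Orientations are given as a unit quaternion [x, y, z, w].
In Python, from workcell import bot gives the robot as it stands.
- The arm moves only by the tool move_arm, never from a script. Its argument "deltas" is a list of rows, each a list of 7 numbers: the opening, from 0 (shut) to 1 (fully open), then the shift along the tool's x, y, z in mm, then the turn, a rotation vector about the tool's x, y, z in degrees. In form: [[gripper, tx, ty, tz, ax, ay, az], ...]. A call has 1 to 10 rows; each row shifts and turns the commanded pose from where the row before left it, along the tool's axes as they then stand; what a row does not reach is not made up. A row lasts 1/12 s, in which the tool goes at most 41.7 mm and 7.16 degrees, less where a joint would pass 70% of its speed; a pose out of reach is approached as far as the arm can. A call is refused whole if a number of a shift passes 41.7 or a number of a turn 7.16, either way. A call with a gripper value outside its range is refused whole. The fingers move at their own pace and stop on an object; the grip force is fixed at half the most. Time passes only in rows, so rows that do not move let the fingers close. It gives the time, the measured TCP pose, the force, the opening and the grip force at its end, in the units of the state.
- bot.get_obs(): the state, without advancing time (a new reading comes with each control period).
- bot.camera(name): name is "side" or "top" or "wrist"; returns the picture (480x640x3 uint8, blue, green, red); there is no depth.
- bot.calibration(name): a dict with "K" (3x3 intrinsics, pixels), "position" and "orientation" of the camera in the world. Camera axes: x right, y down, z forward; pixel columns grow to the right and rows downward; lengths in m; the calibration is good to about 2 mm. A picture is of the moment at which its call begins: read the wrist's pose just before it. calibration takes no time and is no camera call; for the wrist camera it gives the pose at the moment of the call.
- bot.job_done(): hands the job in; it is judged then, once.
Trained networks look in the newest picture that a camera, given by its name, has taken for a name from the list of things; names that differ only in an ending like _2 or _b are one class to them, and where a whole thing is asked for, a point or a joint stands for the part that bears it (a point fixed in the world has none). Each returns a list of dicts, best first, with "conf" (0 to 1); they miss things now and then, are a little off and sometimes report something else, mostly with a low value. They report only what shows in the picture. A call takes as long as a camera call.
- bot.outline_of(query, camera): "pixels" (480x640 bool, what is visible of it) and "rect" ([left, top, width, height] in pixels, round what is visible of it).
The state is a dict: "clock": time; "joint_pos": joint angles; "joint_vel": joint speeds; "tau": joint torques, N m; "eef_pos": TCP position; "tool_rot": TCP orientation; "ft_force": force on the tool from outside, world axes, zero at the start; "ft_torque": the same for the moment, N m; "grip_width": finger opening in m; "grasp_force": force on a finger pad.
Only numpy, scipy, OpenCV 4.12 (cv2) and the standard library are available. Lean on these libraries where they do the work, as an engineer would, in place of code of your own. Each camera call takes 0.05 s, during which the arm holds its last target. There are 200 camera calls.

## Working session

There is one attempt and no reset: what is moved stays moved. The work goes in short steps, Python scripts to look and compute and a tool call to move; the robot and the scene stay as the last step left them, time stands still between calls to the robot, and variables do not carry over. Pictures are saved under pics/ and viewed, at most 10 in all, crops included, and the job is handed in when it is done.

Besides the shell and the picture viewer there is one more tool, called after "Call:" by a JSON object that holds its "method" and its "body", one argument or row to a line. move_arm: Moves the arm, as the interface text tells. Its arguments: {"type":"object","properties":{"deltas":{"type":"array","items":{"type":"array","items":{"type":"number"}}}},"required":["deltas"]}

```bash
mkdir -p pics
python3 - <<'E'
from workcell import bot
import cv2,numpy as np
for c in("top","side"):
    cv2.imwrite(f"pics/{c}0.png",bot.camera(c))
    k=bot.calibration(c);print(c,k)
    for q in("gate","post_grip","rubbing_stone","bottle"):
        r=bot.outline_of(q,c)
        print(q,[(d["conf"],d["rect"]) for d in r[:2]])
print(bot.get_obs())
E
```

```text
top {'K': array([[584.54774933,   0.        , 324.60592179],
       [  0.        , 584.54774933, 231.02042998],
       [  0.        ,   0.        ,   1.        ]]), 'position': array([ 0.29226401, -0.01433947,  1.41422092]), 'orientation': array([-0.69783722,  0.70840407, -0.07377091,  0.07579402])}
gate [(0.65, [267.3, 162.8, 87.0, 119.1]), (0.35, [95.2, 273.2, 59.4, 36.5])]
post_grip [(0.5, [319.5, 239.0, 12.6, 16.4])]
rubbing_stone [(0.88, [275.0, 247.4, 19.0, 20.1]), (0.73, [95.2, 273.6, 58.7, 38.5])]
bottle [(0.92, [213.2, 197.1, 31.9, 41.0])]
side {'K': array([[602.61541866,   0.        , 323.03078038],
       [  0.        , 602.61541866, 253.72800724],
       [  0.        ,   0.        ,   1.        ]]), 'position': array([ 0.15953882, -1.33712959,  1.1522725 ]), 'orientation': array([ 0.89048013, -0.1167595 ,  0.06841127, -0.43443326])}
gate [(0.98, [290.2, 225.7, 99.0, 66.7])]
post_grip [(0.58, [317.5, 243.8, 13.2, 21.2])]
rubbing_stone [(0.59, [297.6, 235.7, 16.3, 12.7])]
bottle [(0.71, [317.3, 245.1, 13.4, 18.8]), (0.63, [316.5, 182.2, 19.4, 55.0])]
{'clock': 0.5, 'joint_pos': array([1.30301298e+00, 2.40664639e-01, 4.97219284e-03, 1.33518201e+00,
       8.98085174e-06, 1.57081907e+00]), 'joint_vel': array([ 9.15427430e-05, -1.50681292e-03, -6.94475972e-04, -2.68185552e-03,
        8.48491758e-05, -6.36733207e-04]), 'tau': array([-2.66631832e-04, -3.71859133e+01,  2.52461636e+01,  2.76320767e-03,
        3.21926950e-05, -2.48860559e-06]), 'eef_pos': array([0.13229286, 0.48217401, 0.23926351]), 'tool_rot': array([ 1.33503257e-01,  9.91048374e-01, -3.81163713e-05, -9.66471203e-06]), 'ft_force': array([1.11085473, 0.5148299 , 0.06295705]), 'ft_torque': array([-0.05279184, -0.02741982,  0.02753358]), 'grasp_force': 0.0, 'grip_width': 0.08540730309512651}
```

View pics/top0.png

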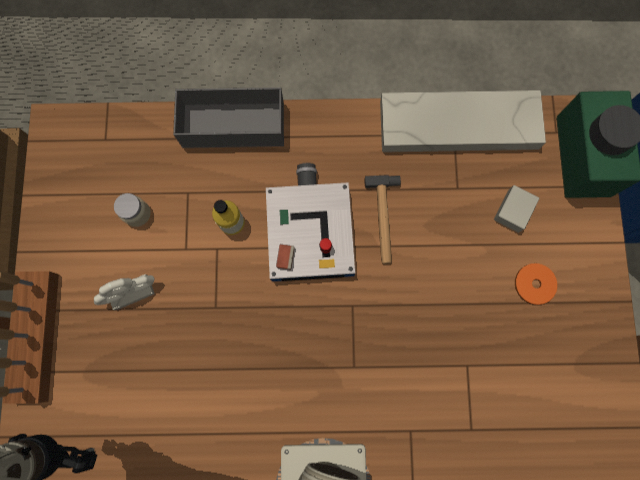

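View pics/side0.png

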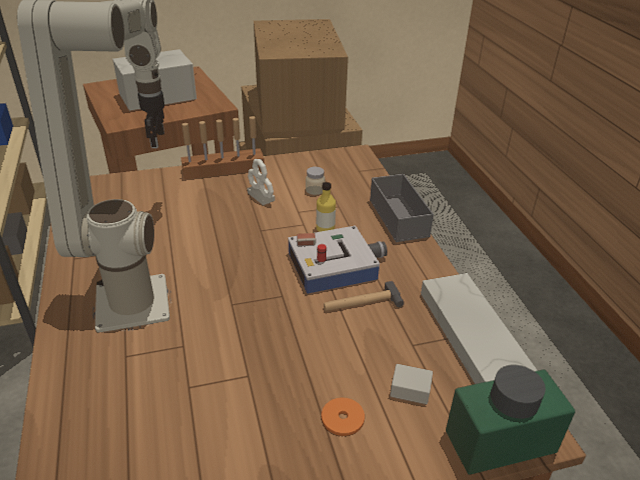

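Top view: gate plate spans about (267–355, 184–278), the slot corner is near (326,214), the green end near (285,216), and the red post near (326,245). The stone is at (285,257) and the bottle at (228,216). Next I fit the gate pose.

```bash
cat > h.py <<'E'
from workcell import bot
import cv2,numpy as np
from scipy.spatial.transform import Rotation as R
def toworld(c,uv,z):
    k=bot.calibration(c);uv=np.atleast_2d(np.array(uv,float))
    d=np.c_[uv,np.ones(len(uv))]@np.linalg.inv(k["K"]).T
    d=R.from_quat(k["orientation"]).apply(d);p=k["position"]
    return p+d*((z-p[2])/d[:,2])[:,None]
def topix(c,P,cal=None):
    k=cal or bot.calibration(c)
    q=R.from_quat(k["orientation"]).inv().apply(np.atleast_2d(P)-k["position"])@k["K"].T
    return q[:,:2]/q[:,2:]
E
python3 - <<'E'
from h import *
im=bot.camera("top");hsv=cv2.cvtColor(im,cv2.COLOR_BGR2HSV)
m=((hsv[...,1]<50)&(hsv[...,2]>130)).astype(np.uint8)
roi=np.zeros_like(m);roi[178:285,255:362]=1;m*=roi
m=cv2.morphologyEx(m,cv2.MORPH_OPEN,np.ones((3,3)))
cs=max(cv2.findContours(m,0,1)[0],key=cv2.contourArea)[:,0]
w=toworld("top",cs,.06)[:,:2]
r=cv2.minAreaRect((w*1000).astype(np.float32));print("plate",r)
def blob(lo,hi,z,n,box=(178,285,255,362)):
    b=cv2.inRange(hsv,lo,hi);t=np.zeros_like(b);t[box[0]:box[1],box[2]:box[3]]=b[box[0]:box[1],box[2]:box[3]]
    y,x=np.nonzero(t);print(n,len(x),x.mean(),y.mean(),toworld("top",[x.mean(),y.mean()],z)*1000)
blob((18,120,120),(32,255,255),.06,"yellow",(255,275,310,345))
blob((50,80,30),(90,255,200),.06,"green",(205,228,272,296))
blob((0,180,150),(6,255,255),.11,"redtop",(230,262,312,340))
blob((0,0,0),(180,255,60),.06,"slot",(205,236,292,335))
c=cv2.resize(im[175:290,205:400],None,fx=4,fy=4,interpolation=2);cv2.imwrite("pics/z.png",c)
for q,z in(("rubbing_stone",.082),("bottle",.17)):
    p=bot.outline_of(q,"top")[0]["pixels"];y,x=np.nonzero(p)
    print(q,toworld("top",cv2.boxPoints(cv2.minAreaRect(np.c_[x,y].astype(np.float32))),z)*1000)
E
```

```text
plate ((588.4967041015625, 23.6802978515625), (220.5819091796875, 199.08465576171875), 2.7554633617401123)
yellow 119 326.03361344537814 263.3109243697479 [[506.24431291 -14.80489711  60.        ]]
green 98 284.0 216.5 [[620.53161603  83.65840879  60.        ]]
redtop 83 325.144578313253 243.57831325301206 [[543.68335421 -13.45122547 110.        ]]
slot 323 314.6222910216718 219.27863777089783 [[612.59027182  10.75635435  60.        ]]
rubbing_stone [[493.08137808  99.83018494  82.        ]
 [549.11500416  94.42717485  82.        ]
 [544.83554553  57.90210458  82.        ]
 [488.8777683   63.61831766  82.        ]]
bottle [[618.91102208 245.49690778 170.        ]
 [646.33491743 191.46321511 170.        ]
 [569.73196356 153.36001317 170.        ]
 [542.98382335 206.88642637 170.        ]]
```

View pics/z.png

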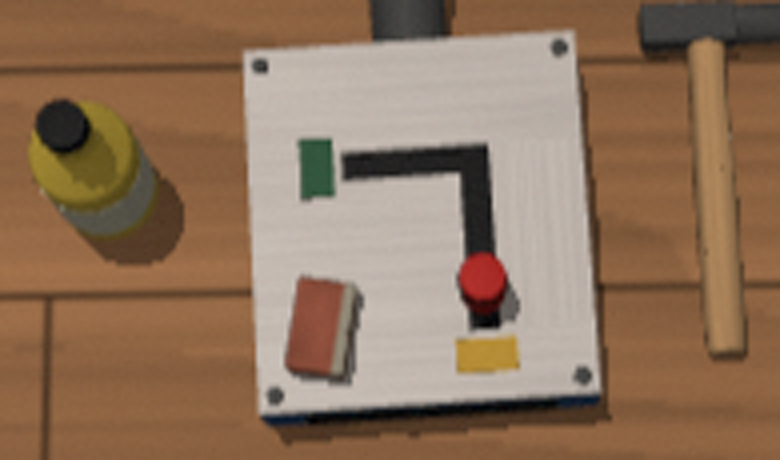

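Call:
{"method": "move_arm", "body": {
  "deltas": [
    [0,0,0,0,0,0,-6],
    [0,0,0,0,0,0,-6],
    [0,0,0,0,0,0,-6.1],
    [0,-22,-32,0,0,0,0],
    [0,-22,-32,0,0,0,0],
    [0,-22,-32,0,0,0,0],
    [0,-22,-32,0,0,0,0],
    [0,-22,-32,0,0,0,0],
    [0,-22,-32,0,0,0,0],
    [0,-22,-32,0,0,0,0]
  ]
}}

```text
clock: 1.48
eef_pos: [0.2976, 0.2643, 0.2396]
tool_rot: [-0.024, 1.0, 0.0, 0.0]
ft_force: [1.0, 0.8, 0.1]
grip_width: -0.0001
grasp_force: 0.0
```

Call:
{"method": "move_arm", "body": {
  "deltas": [
    [0,-22,-32,0,0,0,0],
    [0,-22,-32,0,0,0,0],
    [0,-22,-32,0,0,0,0],
    [0,-22,-32,0,0,0,0],
    [0,-22,-32,0,0,0,0],
    [0,-22,-32,0,0,0,0],
    [0,-22,-32,0,0,0,0],
    [0,-22,-32,0,0,0,0],
    [0,0,0,0,0,0,0],
    [0,0,0,0,0,0,0]
  ]
}}

```text
clock: 2.32
eef_pos: [0.4857, 0.0169, 0.2388]
tool_rot: [-0.022, 1.0, 0.0, -0.0]
ft_force: [-0.1, 0.5, -0.5]
grip_width: -0.0001
grasp_force: 0.0
```

```bash
cat >> h.py <<'E'
G=np.array([588.5,23.7]);RG=R.from_euler("z",2.76,degrees=True)
def st():
    o=bot.get_obs();p=o["eef_pos"]*1000;r=R.from_quat(o["tool_rot"])
    g=RG.inv().apply([p[0]-G[0],p[1]-G[1],0])
    print("t",o["clock"],"gate xy",g[:2].round(1),"z",p[2].round(1),"tip",(p[2]-1000*bot.tip_reach).round(1),"F",o["ft_force"].round(1),"w",o["grip_width"])
    print("tool in gate",(RG.inv()*r).as_matrix().round(3).tolist(),"j",o["joint_pos"].round(2))
def post():
    im=bot.camera("top");hsv=cv2.cvtColor(im,cv2.COLOR_BGR2HSV)
    b=cv2.inRange(hsv,(0,180,150),(6,255,255));t=np.zeros_like(b);t[195:262,270:345]=b[195:262,270:345]
    y,x=np.nonzero(t)
    if len(x):
        w=toworld("top",[x.mean(),y.mean()],.11)[0]*1000
        print("post gate",len(x),RG.inv().apply([w[0]-G[0],w[1]-G[1],0])[:2].round(1))
    return im
E
python3 -c "
from h import *
st();post()
cv2.imwrite('pics/w1.png',bot.camera('wrist'))"
```

```text
t 2.3167 gate xy [-103.    -1.8] z 238.8 tip 230.8 F [-0.1  0.5 -0.5] w -8.497018745712744e-05
tool in gate [[-1.0, 0.004, -0.001], [0.004, 1.0, 0.0], [0.001, 0.0, -1.0]] j [ 0.03  0.21 -0.03  1.33  0.   -0.01]
```

View pics/w1.png

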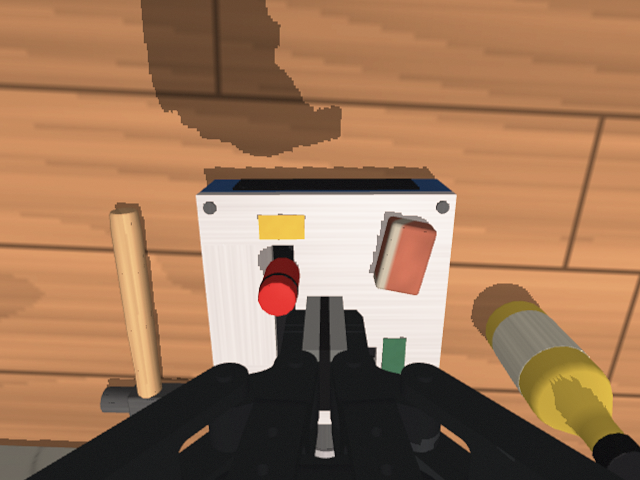

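```bash
python3 -c "
from h import *
def P(x,y,z): return (RG.apply([x,y,0])+[G[0],G[1],z])/1000
print(topix('wrist',[P(-60,-35,60),P(35,-35,60),P(35,35,60),P(-46.5,-35,110),P(-110,-100,60),P(110,100,60)]).round(0))
print(bot.calibration('wrist')['position'])"
```

```text
[[280. 256.]
 [284. 356.]
 [363. 356.]
 [274. 300.]
 [194. 196.]
 [430. 424.]]
[0.40113795 0.01521927 0.37466466]
```

Wrist view shows the post top at (278,295) and the plate corner at (197,193). Both are within ~4 px of my prediction, so the pose is good. Moving behind the post and down.

Call:
{"method": "move_arm", "body": {
  "deltas": [
    [0,-10,-17,0,0,0,0],
    [0,-9,-17,0,0,0,0],
    [0,0,0,0,0,0,0],
    [0,0,0,35,0,0,0],
    [0,0,0,35,0,0,0],
    [0,0,0,35,0,0,0],
    [0,0,0,25,0,0,0],
    [0,0,0,15,0,0,0],
    [0,0,0,0,0,0,0],
    [0,0,0,0,0,0,0]
  ]
}}

```text
clock: 3.25
eef_pos: [0.5044, -0.013, 0.0941]
tool_rot: [-0.025, 1.0, 0.0, -0.001]
ft_force: [0.1, -0.7, 0.8]
grip_width: -0.0001
grasp_force: 0.0
```

```bash
python3 -c "
from h import *
st();post()
cv2.imwrite('pics/w2.png',bot.camera('wrist'))"
```

```text
t 3.25 gate xy [-85.8 -32.6] z 94.1 tip 86.1 F [ 0.1 -0.7  0.8] w -6.739082991165862e-05
tool in gate [[-1.0, -0.002, -0.002], [-0.002, 1.0, 0.0], [0.002, 0.0, -1.0]] j [-0.03  0.36 -0.23  0.98  0.   -0.08]
```

View pics/w2.png

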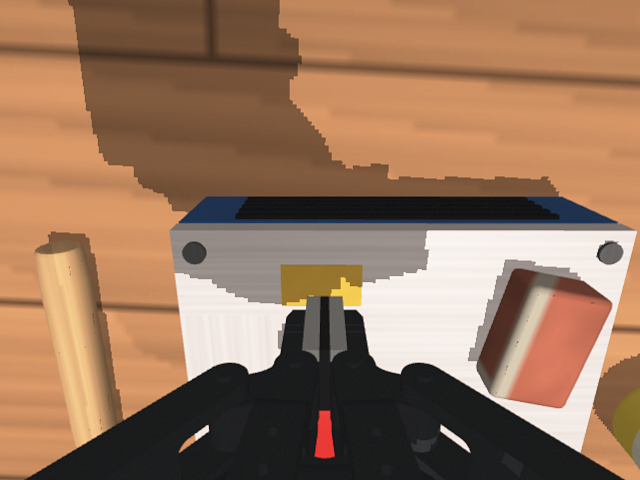

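The post shows centred between the fingers at (325,435), and the tips stand clear behind it. Pushing along leg 1.

Call:
{"method": "move_arm", "body": {
  "deltas": [
    [0,-8,-1,0,0,0,0],
    [0,-5,0,0,0,0,0],
    [0,-8,0,0,0,0,0],
    [0,-8,0,0,0,0,0],
    [0,-8,0,0,0,0,0],
    [0,-8,0,0,0,0,0],
    [0,-8,0,0,0,0,0],
    [0,-8,0,0,0,0,0],
    [0,-8,0,0,0,0,0],
    [0,0,0,0,0,0,0]
  ]
}}

```text
clock: 4.18
eef_pos: [0.5769, -0.0121, 0.0942]
tool_rot: [-0.024, 1.0, -0.0, 0.001]
ft_force: [0.6, -0.1, 0.1]
grip_width: 0.0001
grasp_force: 0.0
```

```bash
python3 -c "
from h import *
st();post()"
```

```text
t 4.1833 gate xy [-13.3 -35.2] z 94.2 tip 86.2 F [ 0.6 -0.1  0.1] w 5.909614669285509e-05
tool in gate [[-1.0, -0.0, 0.002], [-0.0, 1.0, -0.0], [-0.002, -0.0, -1.0]] j [-0.02  0.49 -0.03  1.05  0.   -0.07]
```

Call:
{"method": "move_arm", "body": {
  "deltas": [
    [0,-6,0,0,0,0,0],
    [0,-6,0,0,0,0,0],
    [0,-4,0,0,0,0,0],
    [0,-3,0,0,0,0,0],
    [0,-2,0,0,0,0,0]
  ]
}}

```text
clock: 4.65
eef_pos: [0.5957, -0.0111, 0.094]
tool_rot: [-0.024, 1.0, -0.0, -0.0]
ft_force: [-2.6, 0.4, 0.8]
grip_width: 0.0002
grasp_force: 1.1
```

Call:
{"method": "move_arm", "body": {
  "deltas": [
    [0,-1,0,0,0,0,0],
    [0,-1,0,0,0,0,0]
  ]
}}

```text
clock: 4.82
eef_pos: [0.5974, -0.0111, 0.0941]
tool_rot: [-0.024, 1.0, -0.0, -0.0]
ft_force: [-2.0, -0.4, -0.2]
grip_width: -0.0002
grasp_force: 1.0
```

```bash
python3 -c "
from h import *
st();post()
s=bot.camera('side')
print([(d['conf'],d['rect']) for d in bot.outline_of('post_grip','side')])
c=cv2.resize(s[190:300,250:410],None,fx=4,fy=4,interpolation=2);cv2.imwrite('pics/s2.png',c)
def P(x,y,z): return (RG.apply([x,y,0])+[G[0],G[1],z])/1000
print(topix('side',[P(x,-35,110) for x in (-46.5,25,35)]+[P(35,-35,60)]))"
```

```text
t 4.8167 gate xy [  7.2 -35.1] z 94.1 tip 86.1 F [-2.  -0.4 -0.2] w -0.00020969344724041132
tool in gate [[-1.0, 0.0, -0.001], [0.0, 1.0, -0.0], [0.001, -0.0, -1.0]] j [-0.02  0.53  0.04  1.08 -0.   -0.07]
[]
[[321.27279168 246.08741717]
 [344.71455874 241.80178129]
 [347.95348016 241.20964002]
 [347.17892062 254.79521533]]
```

View pics/s2.png

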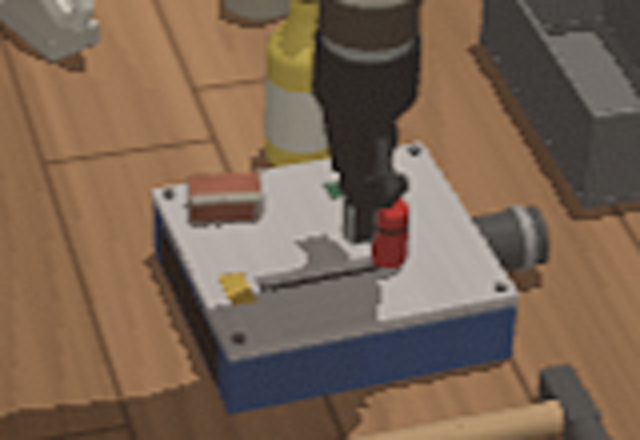

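The side view shows the post upright at the far end of leg 1 (crop (392,230)), with the tips behind it. The force is still only friction, so I keep going until the wall.

Call:
{"method": "move_arm", "body": {
  "deltas": [
    [0,-1,0,0,0,0,0],
    [0,-1,0,0,0,0,0]
  ]
}}

```text
clock: 5.13
eef_pos: [0.5993, -0.011, 0.0942]
tool_rot: [-0.024, 1.0, -0.0, -0.0]
ft_force: [-2.3, -0.2, -1.7]
grip_width: 0.0004
grasp_force: 1.0
```

Call:
{"method": "move_arm", "body": {
  "deltas": [
    [0,-1,0,0,0,0,0],
    [0,0,0,0,0,0,0]
  ]
}}

```text
clock: 5.3
eef_pos: [0.6007, -0.0109, 0.0942]
tool_rot: [-0.024, 1.0, -0.0, -0.0]
ft_force: [-1.0, -1.2, -1.2]
grip_width: 0.0001
grasp_force: 0.9
```

Call:
{"method": "move_arm", "body": {
  "deltas": [
    [0,-1,0,0,0,0,0],
    [0,0,0,0,0,0,0]
  ]
}}

```text
clock: 5.47
eef_pos: [0.6017, -0.0108, 0.0943]
tool_rot: [-0.024, 1.0, 0.0, 0.0]
ft_force: [-1.7, -0.6, -0.7]
grip_width: 0.0001
grasp_force: 0.9
```

Call:
{"method": "move_arm", "body": {
  "deltas": [
    [0,-1,0,0,0,0,0],
    [0,0,0,0,0,0,0]
  ]
}}

```text
clock: 5.63
eef_pos: [0.6019, -0.0108, 0.0943]
tool_rot: [-0.024, 1.0, -0.0, -0.001]
ft_force: [-3.7, -0.6, 0.6]
grip_width: -0.0002
grasp_force: 2.3
```

Call:
{"method": "move_arm", "body": {
  "deltas": [
    [0,-1,0,0,0,0,0],
    [0,0,0,0,0,0,0]
  ]
}}

```text
clock: 5.8
eef_pos: [0.602, -0.0108, 0.0943]
tool_rot: [-0.024, 1.0, -0.0, -0.002]
ft_force: [-6.8, -1.0, 3.1]
grip_width: 0.0004
grasp_force: 3.5
```

Call:
{"method": "move_arm", "body": {
  "deltas": [
    [0,-1,0,0,0,0,0],
    [0,0,0,0,0,0,0]
  ]
}}

```text
clock: 5.97
eef_pos: [0.6021, -0.0108, 0.0943]
tool_rot: [-0.024, 1.0, -0.0, -0.002]
ft_force: [-9.3, -1.0, 4.8]
grip_width: 0.0003
grasp_force: 4.7
```

The wall is reached: force rose to 9 N and motion stopped. Backing off and going round to the -y side.

Call:
{"method": "move_arm", "body": {
  "deltas": [
    [0,13,0,0,0,0,0],
    [0,13,0,0,0,0,0],
    [0,0,-27,0,0,0,0],
    [0,0,-27,0,0,0,0],
    [0,0,0,0,0,0,0],
    [0,-16,0,0,0,0,0],
    [0,-16,0,0,0,0,0],
    [0,-15,0,0,0,0,0],
    [0,0,0,0,0,0,0],
    [0,0,0,0,0,0,0]
  ]
}}

```text
clock: 6.8
eef_pos: [0.6294, -0.0633, 0.0945]
tool_rot: [-0.024, 1.0, 0.0, 0.001]
ft_force: [-0.3, 1.3, 0.1]
grip_width: 0.0001
grasp_force: 0.0
```

```bash
python3 -c "
from h import *
st();post()
s=bot.camera('side')
c=cv2.resize(s[190:300,250:410],None,fx=4,fy=4,interpolation=2)
w=cv2.resize(bot.camera('wrist'),None,fx=.6,fy=.6)
cv2.imwrite('pics/s3.png',cv2.vconcat([cv2.resize(c,(384,264)),w]))"
```

```text
t 6.8 gate xy [ 36.7 -88.9] z 94.5 tip 86.5 F [-0.3  1.3  0.1] w 0.00010291050130875922
tool in gate [[-1.0, -0.0, 0.002], [-0.0, 1.0, -0.0], [-0.002, -0.0, -1.0]] j [-0.1   0.59  0.15  1.13  0.   -0.15]
```

View pics/s3.png

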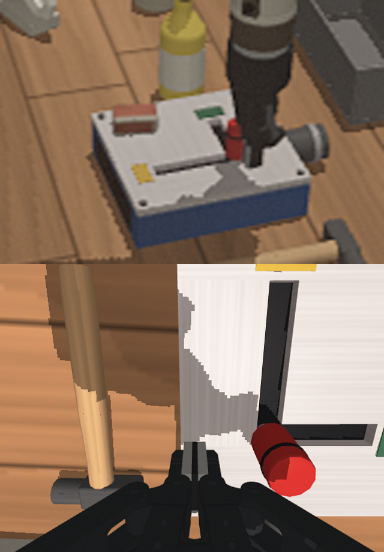

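The post sits at the corner of the slot, upright, with the fingers clear on its -y side. Pushing along leg 2.

Call:
{"method": "move_arm", "body": {
  "deltas": [
    [0,0,9,0,0,0,0],
    [0,0,8,0,0,0,0],
    [0,0,5,0,0,0,0],
    [0,0,6,0,0,0,0],
    [0,0,8,0,0,0,0],
    [0,0,8,0,0,0,0],
    [0,0,8,0,0,0,0],
    [0,0,8,0,0,0,0],
    [0,0,8,0,0,0,0],
    [0,0,8,0,0,0,0]
  ]
}}

```text
clock: 7.78
eef_pos: [0.6243, 0.0131, 0.0944]
tool_rot: [-0.024, 1.0, -0.0, -0.0]
ft_force: [-1.0, -2.0, 0.5]
grip_width: -0.0002
grasp_force: 1.3
```

Call:
{"method": "move_arm", "body": {
  "deltas": [
    [0,0,4,0,0,0,0],
    [0,0,4,0,0,0,0],
    [0,0,3,0,0,0,0],
    [0,0,2,0,0,0,0],
    [0,0,1,0,0,0,0]
  ]
}}

```text
clock: 8.2
eef_pos: [0.6238, 0.0265, 0.0943]
tool_rot: [-0.024, 1.0, 0.0, -0.0]
ft_force: [-0.2, -2.4, 1.6]
grip_width: 0.0001
grasp_force: 1.0
```

```bash
python3 -c "
from h import *
st();cv2.imwrite('pics/t4.png',cv2.resize(post()[175:290,205:400],None,fx=3,fy=3))"
```

```text
t 8.2 gate xy [35.4  1.1] z 94.3 tip 86.3 F [-0.2 -2.4  1.6] w 9.856706882695236e-05
tool in gate [[-1.0, -0.0, -0.0], [-0.0, 1.0, 0.0], [0.0, 0.0, -1.0]] j [ 0.04  0.58  0.12  1.12  0.   -0.01]
```

Call:
{"method": "move_arm", "body": {
  "deltas": [
    [0,0,2,0,0,0,0],
    [0,0,1,0,0,0,0],
    [0,0,1,0,0,0,0],
    [0,0,0,0,0,0,0]
  ]
}}

```text
clock: 8.58
eef_pos: [0.6236, 0.0304, 0.0942]
tool_rot: [-0.024, 1.0, 0.0, -0.0]
ft_force: [-0.1, -2.9, 1.7]
grip_width: 0.0003
grasp_force: 0.8
```

Call:
{"method": "move_arm", "body": {
  "deltas": [
    [0,0,1,0,0,0,0],
    [0,0,1,0,0,0,0],
    [0,0,0,0,0,0,0]
  ]
}}

```text
clock: 8.83
eef_pos: [0.6235, 0.0324, 0.0943]
tool_rot: [-0.024, 1.0, 0.0, -0.0]
ft_force: [-0.9, -1.4, 0.0]
grip_width: -0.0001
grasp_force: 0.9
```

Call:
{"method": "move_arm", "body": {
  "deltas": [
    [0,0,1,0,0,0,0],
    [0,0,1,0,0,0,0],
    [0,0,0,0,0,0,0]
  ]
}}

```text
clock: 9.08
eef_pos: [0.6234, 0.0345, 0.0942]
tool_rot: [-0.024, 1.0, 0.0, -0.0]
ft_force: [-0.2, -2.1, 0.1]
grip_width: -0.0001
grasp_force: 0.8
```

Call:
{"method": "move_arm", "body": {
  "deltas": [
    [0,0,1,0,0,0,0],
    [0,0,1,0,0,0,0],
    [0,0,0,0,0,0,0]
  ]
}}

```text
clock: 9.33
eef_pos: [0.6233, 0.0357, 0.0943]
tool_rot: [-0.024, 1.0, -0.001, -0.0]
ft_force: [0.3, -3.8, 0.8]
grip_width: -0.0001
grasp_force: 2.1
```

Call:
{"method": "move_arm", "body": {
  "deltas": [
    [0,0,1,0,0,0,0],
    [0,0,1,0,0,0,0],
    [0,0,0,0,0,0,0]
  ]
}}

```text
clock: 9.58
eef_pos: [0.6233, 0.036, 0.0943]
tool_rot: [-0.023, 1.0, -0.002, 0.0]
ft_force: [-0.8, -8.5, -0.1]
grip_width: -0.0001
grasp_force: 4.3
```

Call:
{"method": "move_arm", "body": {
  "deltas": [
    [0,0,1,0,0,0,0],
    [0,0,1,0,0,0,0],
    [0,0,0,0,0,0,0]
  ]
}}

```text
clock: 9.83
eef_pos: [0.6233, 0.0362, 0.0944]
tool_rot: [-0.023, 1.0, -0.004, 0.0]
ft_force: [-0.7, -12.9, 1.7]
grip_width: -0.0002
grasp_force: 6.4
```

Home stop reached (13 N with no motion). Backing off, rising and clearing the view.

Call:
{"method": "move_arm", "body": {
  "deltas": [
    [0,0,-12,0,0,0,0],
    [0,0,-15,0,0,0,0],
    [0,0,0,0,0,0,0],
    [0,0,0,-35,0,0,0],
    [0,0,0,-35,0,0,0],
    [0,0,0,-35,0,0,0],
    [0,0,0,-35,0,0,0],
    [0,25,-30,0,0,0,0],
    [0,25,-30,0,0,0,0],
    [0,25,-30,0,0,0,0]
  ]
}}

```text
clock: 10.67
eef_pos: [0.5541, -0.0801, 0.2354]
tool_rot: [-0.025, 1.0, 0.0, 0.002]
ft_force: [0.9, 0.2, 0.6]
grip_width: -0.0001
grasp_force: 0.0
```

Call:
{"method": "move_arm", "body": {
  "deltas": [
    [0,25,-30,0,0,0,0],
    [0,25,-30,0,0,0,0],
    [0,25,-30,0,0,0,0],
    [0,25,-30,0,0,0,0],
    [0,25,-30,0,0,0,0],
    [0,0,0,0,0,0,0],
    [0,0,0,0,0,0,0]
  ]
}}

```text
clock: 11.25
eef_pos: [0.4354, -0.2373, 0.2347]
tool_rot: [-0.022, 1.0, 0.0, 0.001]
ft_force: [0.4, 0.4, 0.2]
grip_width: -0.0
grasp_force: 0.0
```

```bash
python3 -c "
from h import *
st();cv2.imwrite('pics/t5.png',cv2.resize(post()[175:290,205:400],None,fx=4,fy=4,interpolation=2))"
```

```text
t 11.25 gate xy [-165.5 -253.3] z 234.7 tip 226.7 F [0.4 0.4 0.2] w -3.2915457667736614e-05
tool in gate [[-1.0, 0.004, 0.002], [0.004, 1.0, 0.001], [-0.002, 0.001, -1.0]] j [-0.5   0.23 -0.02  1.32  0.   -0.54]
post gate 76 [36.8 37.1]
```

View pics/t5.png

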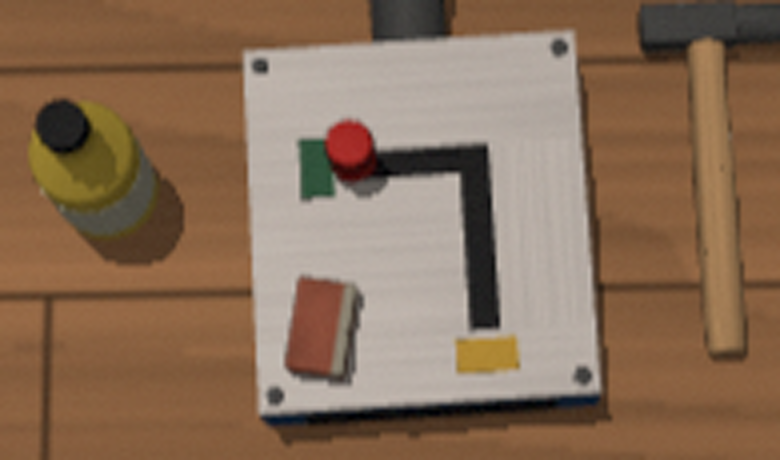

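The post is at the green end (crop (350,150); gate 36.8, 37.1 mm). The stone, bottle and mallet are unmoved, so I'm handing in.

```bash
python3 -c "
from workcell import bot
print(bot.job_done())"
```

```text
the job is handed in; nothing more can be done
None
```

The gate is open: the red post was pushed along both legs and sits against the stop at the green end, with the stone, bottle and mallet where they were, and the job was handed in at about 11 s.

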